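Dock the sample pot and hold its spring vent open with the bayonet key

ROBOT

A 7-joint arm with a two-finger parallel gripper is mounted at the origin on a cart in front of the work surface, level with it; the furniture and walls round the work are solid. World frame = base frame: x ahead of the robot, y to its left, z up, the work surface at z = 0. Lengths are in m, angles in rad, forces in N, time in s.
With the tool pointing down it reaches from about 0.425 to 0.925 m from the base axis. Payload 6.8 kg.
Tool frame: the origin (TCP) lies at the very end of the fingers, on their centre line; the grasp point (between the pads) lies 19 mm behind it; z points along the fingers, y is the direction in which the jaws open and shut (so a half turn about z gives the same grasp; the last joint's range is limited). The gripper opens to 85 mm and grips with 20 to 120 N. Pads are 22 mm wide; open, the fingers measure 114 mm over their backs; the gripper's body (76 mm by 85 mm) begins 54 mm behind the grasp point. The pads swing forward as they close: fully open they stand 13 mm farther back than shut.
Start: joints at [-1.286, 0.477, 0.022, 1.555, -0.011, 1.109, -0.083], TCP at [0.258, 0.624, 0.231] pointing down, gripper open.
Joint ranges: [-2.96, 2.96], [-0.34, 2.1], [-1.41, 1.46], [0.24, 2.44], [-1.37, 4.51], [0.17, 1.92], [-2.96, 2.96]. Speed limits (rad/s): [2.39, 2.39, 3.14, 3.14, 3.14, 3.14, 3.14].

INTERFACE

Orientations are given as a rotation vector (axis times angle).
In Python, from bench import monitor, viewer, job gives the robot as it stands. The module is installed in compiled form; this text tells all that it offers.
- The arm moves only by the tool drive_tool, never from a script. Its argument "commands" is a list of rows, each an object with "linear": the shift along the tool's x, y, z in m, a list of three; "dr": the turn, a rotation vector about the tool's x, y, z in degrees, a list of three; "jaw": the closure, from 0 (fully open) to 1 (shut). A call has 1 to 8 rows; each row shifts and turns the pose as measured when the row begins, along the tool's axes as they then stand; what a row does not reach is not made up. A row lasts 1/8 s, in which the tool goes at most 62.5 mm and 10.7 degrees, less where a joint would pass 70% of its speed; a pose out of reach is approached as far as the arm can. A call is refused whole if a number of a shift passes 0.0625 or a number of a turn 10.7, either way. A call with a gripper value outside its range is refused whole. The fingers move at their own pace and stop on an object; "force" is the grip in N (left out, the last holds). Time passes only in rows, so rows that do not move let the fingers close. It gives the time, the measured TCP pose, the force and the opening at its end, in the units of the state.
- monitor.get_obs(): the state, without advancing time (a new reading comes with each control period).
- viewer.grab_frame(name): name is "side" or "top"; returns the picture (420x560x3 uint8, red, green, blue); there is no depth.
- viewer.calibration(name): a dict with "K" (3x3 intrinsics, pixels), "R" (3x3) and "t" (3): a world point X has camera coordinates R X + t. Camera axes: x right, y down, z forward; pixel columns grow to the right and rows downward; lengths in m; the calibration is good to about 2 mm. A picture is of the moment at which its call begins. calibration takes no time and is no camera call.
- job.hand_in(): hands the job in, once; it reports no verdict.
The state is a dict: "clock": time; "joints": joint angles; "qvel": joint speeds; "tau": joint torques, N m; "tcp_pos": TCP position; "orientation": TCP orientation; "contact_force": force on the tool from outside, world axes, zero at the start; "moment": the same for the moment, N m; "grip_width": finger opening in m.
Only numpy, scipy, OpenCV 4.12 (cv2) and the standard library are available. Lean on these libraries where they do the work, as an engineer would, in place of code of your own. Each camera call takes 0.05 s, during which the arm holds its last target.

TASK

First slide the metal sample pot along its bench track, without lifting it, until its foot is up against the stop at the right-hand end. Then take the bayonet key out of its wooden stand, put its two lugs down into the slots of the pot's socket, push it in against the spring and twist it clockwise (seen from above) a full quarter turn, as far as it goes. The vent springs shut when the key is let go, so finish while still gripping the key and holding it twisted home; leave the bottle, the beaker and the cap where they stand.

Things in the scene. Friction and masses are not known exactly. Their poses are not given: they have to be found in the camera images.
- track: Bench track, fixed: aluminium plate 98 x 205 x 8 mm with two rails (8 mm high, 73 mm apart inside) along its long y axis, between which the pot slides. Origin: centre of its underside. x points away from the robot, y to the left along the track, z up. At its right-hand (-y) end stands a stop block 73 mm wide, 12 mm thick, 19 mm above the plate; the left end is open.
- dock (a point): Point on the top of the track's plate (8 mm above the table) where the centre of the pot's foot lies when the pot stands against the stop; scribed lines mark this position and the loading position about 80 mm to its left.
- pot: Steel sample pot, loose, about 0.6 kg, 57 mm high: square foot 70 x 70 x 8 mm between the rails (1.5 mm play each side), above it a round body 54 mm in diameter. Origin: centre of its underside; z up, y along the track. It starts 70 to 95 mm left of the dock. The bayonet socket is in its flat top (see socket).
- socket (a point): Centre of the bayonet socket's mouth, on the pot's axis, 57 mm above its underside: a round hole 22 mm in diameter with two slots 10 mm wide running out from it along the pot's +y and -y, to 17 mm from the axis. The slots go 7 mm down; below them is a chamber where the key's lugs can turn clockwise only.
- plunger (a joint): Spring plunger in the socket, m pushed down: 0 at rest, with its face 5 mm below the mouth; 0.008 when the key's flange is down on the pot's top (0.010 at most). Its spring pushes up with 4 N at rest and 8 to 9 N at 0.008. From about 0.006 on the lugs are below the slots and the key can turn.
- vent (a joint): Spring rotor at the plunger's face, rad clockwise from above: 0 at rest, 1.40 fully open (stop). The key's lugs take it along after about 0.2 rad of free turning, so the stop is reached with the key turned about 1.6 rad (a quarter turn) from the slots. Its spring turns the key back with 0.04 N m at 0 and 0.14 N m at 1.40.
- key: Bayonet key, loose, 0.12 kg, 50 mm high. Origin: centre of the underside of its shank, z up. Shank 18 mm in diameter, 13 mm long, two lugs at its lower end along +y and -y (29 mm over both, 6 mm wide, 4 mm high); flange 38 mm in diameter, 13 to 18 mm up; black flat grip 18 to 50 mm up, 14 mm thick along x, 40 mm long along y like the lugs. Alike either way round. Upright in the stand, any yaw.
- stand: Wooden stand for the key, fixed: block 64 x 64 x 20 mm with a hole 33 mm in diameter in its top; the key's flange rests on the block's top (the key's origin is 7 mm above the table). Origin: centre of its underside. It and the bottle may change places.
- bottle: Bystander: small round reagent bottle with a screw cap, 46 mm in diameter, 87 mm high. Origin: centre of its underside.
- beaker: Bystander: small glass beaker, 58 mm across, 68 mm high. Origin: centre of its underside.
- cap: Bystander: white plastic bottle cap, 34 mm in diameter, 30 mm high. Origin: centre of its underside.
Things that resemble listed ones, but are neither listed nor needed, are in the scene too. What is shaped like the key but green is not meant.

How it is judged:
By the outcome, as a careful person would: the job done as asked, in the order asked, and still so for the second after the job is handed in, while the arm keeps its last pose, push and grip.
It also fails if it takes over 58 s, if anything falls off the work surface, if the arm or the gripper's body presses on something with over 40 N, if the wrist force passes 120 N, or if a joint passes its speed limit or range.

## Working session

There is one attempt and no reset: what is moved stays moved. The work goes in short steps, Python scripts to look and compute and a tool call to move; the robot and the scene stay as the last step left them, time stands still between calls to the robot, and variables do not carry over. Pictures are saved under pics/ and viewed, and the job is handed in when it is done.

Besides the shell and the picture viewer there is one more tool, called as name([rows], argument=value, ...), one row to a line, values as JSON. drive_tool: Moves the arm, as the interface text tells. Its arguments: {"type":"object","properties":{"commands":{"type":"array"},"force":{"type":"number"}},"required":["commands"]}

```bash
mkdir -p pics; ls; python3 - <<'E'
from bench import monitor, viewer, job
import cv2, numpy as np
o=monitor.get_obs()
for k,v in o.items(): print(k,np.round(v,4))
for n in ("side","top"):
    f=viewer.grab_frame(n); cv2.imwrite(f"pics/{n}0.png",f[:,:,::-1]); c=viewer.calibration(n)
    print(n,{k:np.round(v,4).tolist() for k,v in c.items()})
E
```

```text
pics
clock 0.0
joints [-1.2861  0.4778  0.0223  1.5565 -0.0115  1.1093 -0.0831]
qvel [-0.0001  0.0004  0.0007 -0.0002 -0.0005  0.0001 -0.0004]
tau [ 7.00000e-04 -5.96459e+01  1.60770e+00 -2.81192e+01  1.24000e-02
  9.30000e-03  0.00000e+00]
tcp_pos [0.2582 0.623  0.2303]
orientation [-6.129e-01 -3.081e+00  2.900e-03]
contact_force [ 0.1994  0.3336 -0.6448]
moment [-0.0084 -0.0322  0.0025]
grip_width 0.0854
side {'K': [[475.8744, 0.0, 279.9305], [0.0, 475.8744, 207.0923], [0.0, 0.0, 1.0]], 'R': [[-0.8307, -0.5562, 0.0257], [-0.2958, 0.4017, -0.8667], [0.4717, -0.7276, -0.4981]], 't': [0.2971, 0.2993, 0.4816]}
top {'K': [[425.1195, 0.0, 284.6193], [0.0, 425.1195, 214.5589], [0.0, 0.0, 1.0]], 'R': [[-0.0058, -0.9996, -0.027], [-0.9971, 0.0078, -0.0761], [0.0763, 0.0264, -0.9967]], 't': [-0.2358, 0.5445, 0.8736]}
```

View pics/top0.png

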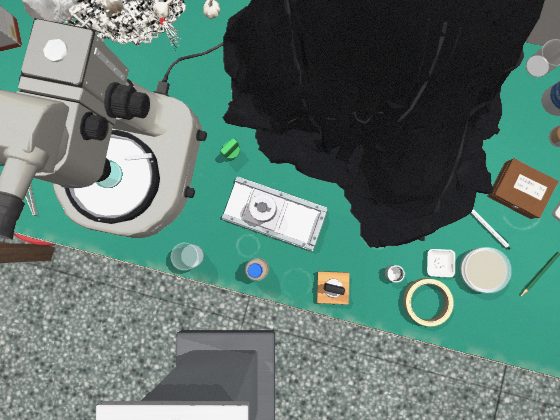

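View pics/side0.png

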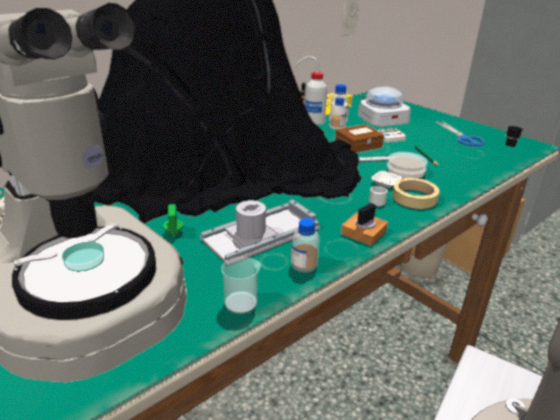

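```bash
cat > h.py <<'E'
from bench import monitor, viewer
import cv2, numpy as np
def cal(n):
    c=viewer.calibration(n); return [np.array(c[k],float) for k in("K","R","t")]
def proj(n,X):
    K,R,t=cal(n); p=K@(R@np.array(X,float)+t); return p[:2]/p[2]
def ray(n,uv,z):
    K,R,t=cal(n); d=R.T@np.linalg.inv(K)@np.array([uv[0],uv[1],1.]); c=-R.T@t
    return c+d*(z-c[2])/d[2]
def crop(n,f,u0,v0,u1,v1,s,name):
    im=cv2.resize(f[v0:v1,u0:u1,::-1],None,fx=s,fy=s,interpolation=cv2.INTER_CUBIC); cv2.imwrite("pics/"+name,im)
E
python3 - <<'E'
from h import *
print(proj("top",[.258,.623,.23]),proj("side",[.258,.623,.23]))
f=cv2.imread("pics/top0.png")[:,:,::-1]
crop("top",f,210,130,360,310-70,5,"c1.png")
crop("top",f,230,235,360,315,6,"c2.png")
f=cv2.imread("pics/side0.png")[:,:,::-1]
crop("side",f,190,180,400,280,3.8,"c3.png")
E
```

```text
[-256.55604465  386.12449585] [-3177.18790494  3880.08959076]
```

View pics/c1.png

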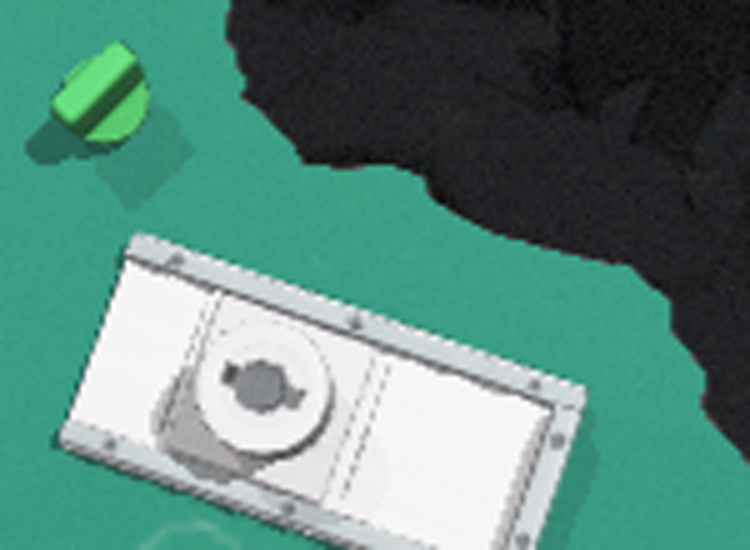

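View pics/c2.png

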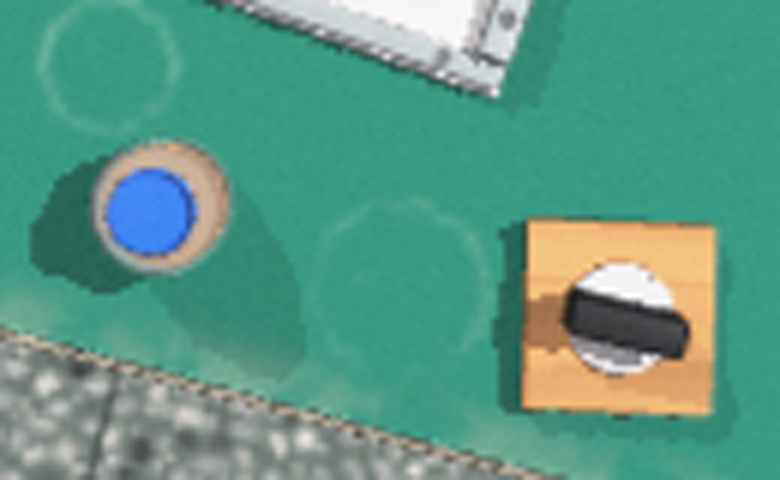

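View pics/c3.png

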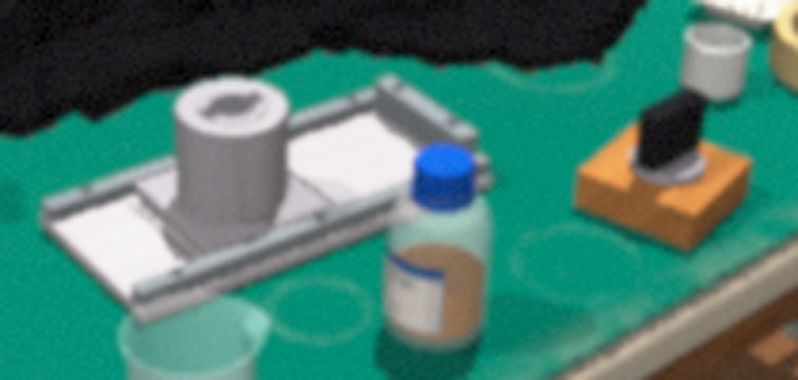

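```bash
python3 - <<'E'
from h import *
K,R,t=cal("top");print("cam",-R.T@t); K,R,t=cal("side");print("cam",-R.T@t)
def cp(c,o,s): return ((c[0]+.5)/s-.5+o[0],(c[1]+.5)/s-.5+o[1])
P1=lambda c,z: ray("top",cp(c,(210,130),5),z)
P2=lambda c,z: ray("top",cp(c,(230,235),6),z)
P3=lambda c,z: ray("side",cp(c,(190,180),3.8),z)
print("pot",P1((264,388),.065),P3((232,107),.065))
a,b=P1((233,375),.065),P1((297,399),.065); d=a-b;print("slot yaw",np.degrees(np.arctan2(-d[0],d[1])))
c=[P1((135,235),.016),P1((60,440),.016),P1((587,390),.016),P2((497,97),.016)]
print("corners",c); print("center",sum(c)/4)
for i,j in((0,2),(1,3)):
    d=c[i]-c[j];print(np.linalg.norm(d),"yaw",np.degrees(np.arctan2(-d[0],d[1])))
for i,j in((0,1),(2,3)): print(np.linalg.norm(c[i]-c[j]))
s=[P2(p,.02) for p in((527,219),(716,227),(713,415),(523,410))];print("stand",sum(s)/4,[np.linalg.norm(s[i]-s[i-1]) for i in range(4)])
print("flange",P2((620,319),.025))
g=[P2(p,.057) for p in((575,290),(690,322),(683,358),(567,325))];print("grip",sum(g)/4,[np.linalg.norm(g[i]-g[i-1]) for i in range(4)])
d=g[0]-g[1];print("key yaw",np.degrees(np.arctan2(-d[0],d[1])));d=g[3]-g[2];print("key yaw",np.degrees(np.arctan2(-d[0],d[1])))
print("bottle",P2((150,211),.087))
E
python3 - <<'E'
from h import *
f=cv2.imread("pics/top0.png")[:,:,::-1]
crop("top",f,310,262,360,312,12,"c4.png")
f=cv2.imread("pics/side0.png")[:,:,::-1]
crop("side",f,335,195,395,250,12,"c5.png")
E
```

```text
cam [ 0.47489051 -0.26309466  0.9058423 ]
cam [0.10811422 0.39540913 0.49171084]
pot [ 0.55428952 -0.1966528   0.065     ] [ 0.55299523 -0.19465343  0.065     ]
slot yaw -21.03447648076122
corners [array([ 0.62455002, -0.13808207,  0.016     ]), array([ 0.53762372, -0.10661243,  0.016     ]), array([ 0.55694517, -0.32848159,  0.016     ]), array([ 0.46695669, -0.29697317,  0.016     ])]
center [ 0.5465189  -0.21753732  0.016     ]
0.2020455238121524 yaw -19.54834164985136
0.2030542831141833 yaw -20.36628178433561
0.0924473828340597
0.0953451956784288
stand [ 0.39143153 -0.33800648  0.02      ] [np.float64(0.06493609254270519), np.float64(0.06484009934614351), np.float64(0.0637666290525474), np.float64(0.06479838773009909)]
flange [ 0.39139047 -0.33769457  0.025     ]
grip [ 0.3928788  -0.33780891  0.057     ] [np.float64(0.011719936317174317), np.float64(0.0389848849788213), np.float64(0.01193866664111598), np.float64(0.03934518932736863)]
key yaw -15.686833557660654
key yaw -15.979649359271287
bottle [ 0.43191128 -0.1831623   0.087     ]
```

View pics/c4.png

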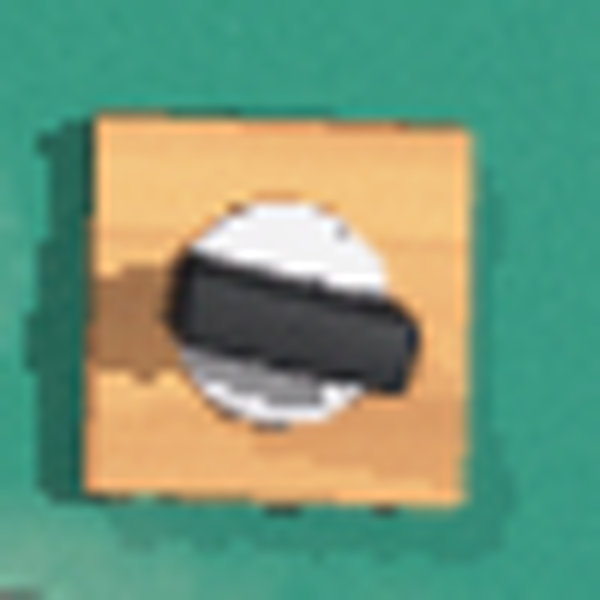

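View pics/c5.png

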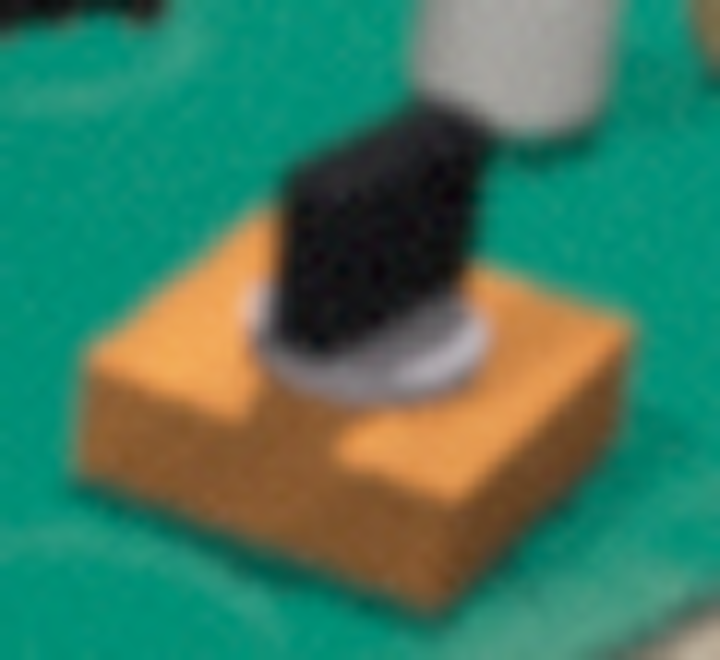

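```bash
python3 - <<'E'
from h import *
def tri(a,b):
    A=[];
    for n,uv in(("top",a),("side",b)):
        K,R,t=cal(n);P=K@np.c_[R,t]; A+= [uv[0]*P[2]-P[0],uv[1]*P[2]-P[1]]
    X=cv2.triangulatePoints(*[cal(n)[0]@np.c_[cal(n)[1],cal(n)[2]] for n in("top","side")],np.float32(a).reshape(2,1),np.float32(b).reshape(2,1)); X=(X[:3]/X[3]).ravel(); print(a,b,X,proj("top",X),proj("side",X))
tri((110,175),(83,256)) # disc centre
tri((8,215),(40,30))
tri((8,215),(105,25))
tri((28,160),(90,100))
print("base bottom edge",ray("top",(130,238),.0),ray("top",(60,200),0), ray("top",(195,190),0),ray("top",(20,240),.3))
print(proj("top",[0,0,0]),proj("top",[0.2,0,0.3]))
for y in(.3,.2,.1,0,-.1):
  for z in (.1,.25,.4): print(y,z,proj("side",[.43,y,z]),proj("top",[.43,y,z]))
print(ray("top",(0,232),0),ray("top",(250,299),0),ray("top",(559,373),0))
print("beaker",ray("top",(186,256),.05),"green",ray("top",(231,149),.05),"cap",ray("top",(396,273),.02))
E
```

```text
(110, 175) (83, 256) [0.61779267 0.09735083 0.10163616] [109.06115981 173.98821955] [ 84.47076326 256.47620481]
(8, 215) (40, 30) [0.53752756 0.1160699  0.39879426] [-14.255735   197.48664298] [65.47819202 40.06759078]
(8, 215) (105, 25) [0.51699394 0.08211035 0.40976268] [  6.17097359 213.28588369] [107.2613142   25.92524896]
(28, 160) (90, 100) [0.58036155 0.08977588 0.33435982] [ 39.8690352  171.90156045] [74.18438253 92.50606272]
base bottom edge [0.49630183 0.09374385 0.        ] [0.57981861 0.24935053 0.        ] [ 0.59894387 -0.04577121  0.        ] [0.48734216 0.1363591  0.3       ]
[169.85819204 479.5312592 ] [107.98695495 446.82132953]
0.3 0.1 [ 23.48155244 442.49806073] [  2.36128339 272.22379894]
0.3 0.25 [-27.23273545 312.90479962] [-63.66674605 277.88798777]
0.3 0.4 [-106.33915033  110.75943379] [-167.98376369  286.83678256]
0.2 0.1 [115.73536195 368.40566825] [ 53.7754187  272.00177827]
0.2 0.25 [ 90.55855252 248.2046654 ] [ -0.91343326 277.63846349]
0.2 0.4 [54.30552603 75.12276023] [-87.47921116 286.56064825]
0.1 0.1 [184.09859495 313.50066738] [105.5253858  271.77830738]
0.1 0.25 [173.16726475 202.82953739] [ 62.34264991 277.38694007]
0.1 0.4 [158.27515415  52.05861779] [ -6.14071888 286.28165349]
0 0.1 [236.78763227 271.18418361] [157.6144859  271.55337202]
0 0.25 [234.30802028 169.24628045] [126.10756992 277.13339337]
0 0.4 [231.06468345  35.91132457] [ 76.04473866 285.99975361]
-0.1 0.1 [278.63868147 237.57208261] [210.04606362 271.32695775]
-0.1 0.25 [281.38696675 143.38686242] [190.38749127 276.87779888]
-0.1 0.4 [284.87135193  23.97510158] [159.0904597  285.71490298]
[0.51112166 0.37905568 0.        ] [ 0.36608525 -0.16495074  0.        ] [ 0.21504962 -0.79819235  0.        ]
beaker [ 0.45812171 -0.04088908  0.05      ] green [ 0.67611445 -0.13117207  0.05      ] cap [ 0.42049307 -0.46780712  0.02      ]
```

Candidates for the key: the black grip in the wooden stand at top pixel (334,289), which matches the description (close crop checked), and a green look-alike at (231,149), which does not. The pot is at (262,207) and the bottle at (256,270). The microscope is on the left, so I will swing around it at a small radius.

```bash
cat >> h.py <<'E'
from scipy.spatial.transform import Rotation as Ro
def state():
    o=monitor.get_obs(); R=Ro.from_rotvec(o["orientation"]).as_matrix(); p=np.array(o["tcp_pos"])
    return o,p,R
def jawaz(R): return np.degrees(np.arctan2(R[1,1],R[0,1]))
def plan(wps,step=.055,turn=10,n=8):
    """wps: list of (x,y,z,jaw azimuth deg or None); prints rows in the tool frame, tool straightened"""
    o,p,R=state(); print("clock",round(o["clock"],2),"p",p.round(4),"az",round(jawaz(R),1),"tilt",np.degrees(np.arccos(-R[2,2])).round(2),"F",np.round(o["contact_force"],1),"M",np.round(o["moment"],2),"w",round(o["grip_width"],4),"q7",round(o["joints"][6],3))
    k=0
    for w in wps:
        tgt=np.array(w[:3],float)
        while k<n:
            az=jawaz(R) if w[3] is None else w[3]
            a=np.radians(az); y=np.array([np.cos(a),np.sin(a),0]); z=np.array([0,0,-1.]); Rt=np.c_[np.cross(y,z),y,z]
            d=tgt-p; rv=Ro.from_matrix(R.T@Rt).as_rotvec(degrees=True)
            if np.linalg.norm(d)<1e-4 and np.linalg.norm(rv)<.05: break
            m=max(np.linalg.norm(d)/step,np.linalg.norm(rv)/turn,1); s=d/m; r=rv/m
            print([*np.round(R.T@s,4).tolist()],[*np.round(r,1).tolist()]); k+=1
            p=p+s; R=R@Ro.from_rotvec(r,degrees=True).as_matrix()
E
python3 - <<'E'
from h import *
def P(r,a,z,j): 
    return (r*np.cos(np.radians(a)),r*np.sin(np.radians(a)),z,j)
plan([P(.57,50,.25,50),P(.45,32,.25,30),P(.435,20,.25,20),P(.435,8,.25,8),P(.435,-4,.25,-4),(.573,-.145,.2,-20)],n=24)
E
```

```text
clock 0.1 p [0.2582 0.6231 0.2304] az 67.5 tilt 0.1 F [-0.3 -0.   0.1] M [ 0.01 -0.01  0.  ] w 0.0853 q7 -0.083
[-0.0435, -0.0333, -0.0049] [-0.0, 0.0, 4.4]
[-0.046, -0.0298, -0.0049] [-0.0, 0.0, 4.4]
[-0.0481, -0.0261, -0.005] [-0.0, 0.0, 4.4]
[-0.0468, -0.0209, -0.0046] [-0.0, 0.0, 4.2]
[-0.0385, -0.0393, -0.0] [0.0, 0.0, 5.5]
[-0.0421, -0.0354, -0.0] [0.0, 0.0, 5.5]
[-0.0453, -0.0312, -0.0] [0.0, 0.0, 5.5]
[-0.0295, -0.0164, -0.0] [0.0, 0.0, 3.4]
[-0.0536, -0.0125, -0.0] [-0.0, -0.0, 5.9]
[-0.0384, -0.0049, -0.0] [0.0, 0.0, 4.1]
[-0.0547, -0.0057, -0.0] [-0.0, -0.0, 7.3]
[-0.0359, 0.0008, -0.0] [0.0, 0.0, 4.7]
[-0.0547, -0.0057, -0.0] [-0.0, -0.0, 7.3]
[-0.0359, 0.0008, -0.0] [0.0, 0.0, 4.7]
[-0.0308, 0.0431, 0.0147] [-0.0, -0.0, 4.7]
[-0.0271, 0.0455, 0.0147] [-0.0, -0.0, 4.7]
[-0.0233, 0.0476, 0.0147] [0.0, -0.0, 4.7]
[-0.0077, 0.0198, 0.0059] [0.0, 0.0, 1.9]
```

drive_tool([
  {"linear": [-0.044,-0.033,-0.005],"dr": [0,0,4.4],"jaw": 1},
  {"linear": [-0.046,-0.03,-0.005],"dr": [0,0,4.4],"jaw": 1},
  {"linear": [-0.048,-0.026,-0.005],"dr": [0,0,4.4],"jaw": 1},
  {"linear": [-0.047,-0.021,-0.005],"dr": [0,0,4.2],"jaw": 1},
  {"linear": [-0.039,-0.039,0],"dr": [0,0,5.5],"jaw": 1},
  {"linear": [-0.042,-0.035,0],"dr": [0,0,5.5],"jaw": 1},
  {"linear": [-0.045,-0.031,0],"dr": [0,0,5.5],"jaw": 1},
], force=40)

```text
clock: 0.98
tcp_pos: [0.3801, 0.2646, 0.2481]
orientation: [-1.501, -2.758, 0.008]
contact_force: [1.0, 0.4, 1.0]
grip_width: 0.0001
```

```bash
python3 - <<'E'
from h import *
def P(r,a,z,j): 
    return (r*np.cos(np.radians(a)),r*np.sin(np.radians(a)),z,j)
plan([P(.435,20,.25,20),P(.435,8,.25,8),P(.435,-4,.25,-4),(.573,-.145,.2,-20)],n=24)
E
```

```text
clock 0.97 p [0.3801 0.2646 0.2481] az 32.9 tilt 0.31 F [1.  0.4 1. ] M [-0.01 -0.08 -0.  ] w 0.0001 q7 -0.136
[-0.052, -0.0179, -0.0007] [-0.1, 0.1, 5.9]
[-0.0536, -0.0124, -0.0008] [-0.1, 0.1, 5.9]
[-0.0092, -0.0011, -0.0001] [-0.0, 0.0, 1.0]
[-0.0547, -0.0057, 0.0] [0.0, -0.0, 7.3]
[-0.0359, 0.0008, 0.0] [0.0, 0.0, 4.7]
[-0.0547, -0.0057, -0.0] [-0.0, -0.0, 7.3]
[-0.0359, 0.0008, 0.0] [0.0, 0.0, 4.7]
[-0.0308, 0.0431, 0.0147] [-0.0, -0.0, 4.7]
[-0.0271, 0.0455, 0.0147] [-0.0, -0.0, 4.7]
[-0.0233, 0.0476, 0.0147] [0.0, 0.0, 4.7]
[-0.0077, 0.0198, 0.0059] [0.0, 0.0, 1.9]
```

drive_tool([
  {"linear": [-0.054,-0.018,-0.001],"dr": [0,0.1,6.2],"jaw": 1},
  {"linear": [-0.055,-0.012,-0.001],"dr": [0,0,6.2],"jaw": 1},
  {"linear": [-0.055,-0.006,0],"dr": [0,0,7.0],"jaw": 1},
  {"linear": [-0.04,0,0],"dr": [0,0,5.0],"jaw": 1},
  {"linear": [-0.055,-0.006,0],"dr": [0,0,7.3],"jaw": 1},
  {"linear": [-0.04,0,0],"dr": [0,0,5],"jaw": 1},
])

```text
clock: 1.72
tcp_pos: [0.4308, -0.0448, 0.2503]
orientation: [-2.317, -2.118, 0.007]
contact_force: [0.6, 0.1, 0.3]
grip_width: -0.0001
```

```bash
python3 - <<'E'
from h import *
plan([(.573,-.145,.15,-20)],n=24)
E
```

```text
clock 1.73 p [ 0.4308 -0.0448  0.2503] az -5.1 tilt 0.27 F [0.6 0.1 0.3] M [0.07 0.01 0.02] w -0.0001 q7 -0.097
[-0.0238, 0.0414, 0.0273] [-0.1, 0.0, 4.1]
[-0.0208, 0.0429, 0.0274] [-0.1, 0.0, 4.1]
[-0.0177, 0.0443, 0.0274] [-0.1, 0.0, 4.1]
[-0.0095, 0.0295, 0.0179] [-0.0, 0.0, 2.6]
```

drive_tool([
  {"linear": [-0.024,0.042,0.027],"dr": [-0.1,0,4.1],"jaw": 1},
  {"linear": [-0.021,0.043,0.027],"dr": [-0.1,0,4.1],"jaw": 1},
  {"linear": [-0.018,0.044,0.027],"dr": [-0.1,0,4.1],"jaw": 1},
  {"linear": [-0.01,0.03,0.018],"dr": [0,0,2.6],"jaw": 1},
  {"linear": [0,0,0],"dr": [0,0,0],"jaw": 1},
])

```text
clock: 2.35
tcp_pos: [0.577, -0.1527, 0.1478]
orientation: [2.583, 1.785, 0.003]
contact_force: [-1.4, -0.3, 0.8]
grip_width: -0.0003
```

```bash
python3 - <<'E'
from h import *
plan([(.573,-.145,.07,-20),(.573,-.145,.03,-20)],step=.04,n=24)
for n in("top","side"):
    f=viewer.grab_frame(n); cv2.imwrite(f"pics/{n}1.png",f[:,:,::-1])
    if n=="top": crop(n,f,200,120,340,260,4,"d1.png")
    else: crop(n,f,140,130,340,280,4,"d2.png")
E
```

```text
clock 2.35 p [ 0.577  -0.1527  0.1478] az -20.7 tilt 0.16 F [-1.4 -0.3  0.8] M [0.   0.07 0.  ] w -0.0003 q7 0.136
[0.0029, -0.0034, 0.0397] [0.1, -0.0, -0.4]
[0.0028, -0.0032, 0.038] [0.1, -0.0, -0.4]
[0.0, 0.0, 0.04] [-0.0, -0.0, 0.0]
```

View pics/d1.png

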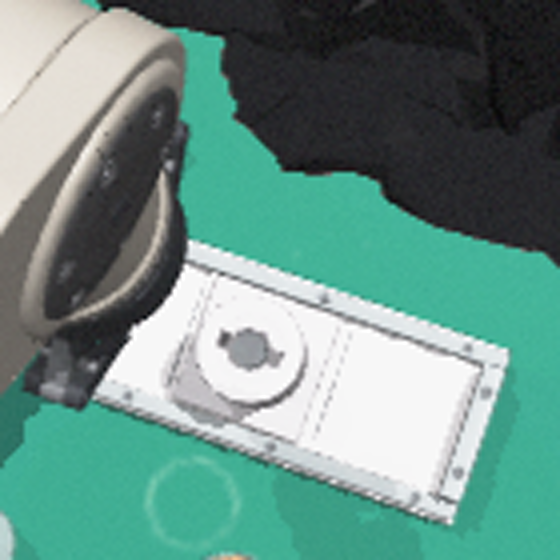

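View pics/d2.png

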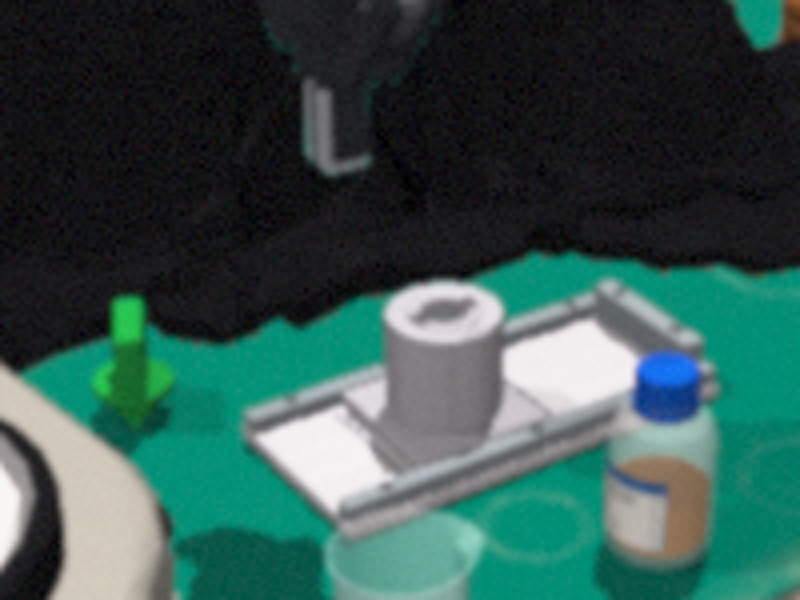

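drive_tool([
  {"linear": [0.004,-0.004,0.038],"dr": [0,0,-0.4],"jaw": 1},
  {"linear": [0.003,-0.003,0.038],"dr": [0,0,-0.3],"jaw": 1},
  {"linear": [0,0,0.035],"dr": [0,0,0],"jaw": 1},
  {"linear": [0,0,0.005],"dr": [0,0,0],"jaw": 1},
])

```text
clock: 2.95
tcp_pos: [0.5732, -0.1376, 0.0355]
orientation: [2.565, 1.81, 0.018]
contact_force: [0.5, 0.5, 1.1]
grip_width: -0.0001
```

```bash
python3 - <<'E'
from h import *
s,c=np.sin(np.radians(20)),np.cos(np.radians(20))
dock=np.array([.5275,-.2697]); y=np.array([s,c])
o,p,R=state(); print("along rel pot",(p[:2]-[.5543,-.1966])@y,"lateral",(p[:2]-[.5543,-.1966])@[c,-s])
a=dock+y*.050
plan([(*a,.03,-20)],step=.02,n=24)
E
```

```text
along rel pot 0.06194325620087787 lateral -0.002433437215617386
clock 2.95 p [ 0.5732 -0.1376  0.0355] az -19.6 tilt 0.68 F [0.5 0.5 1.1] M [0.02 0.01 0.02] w -0.0001 q7 0.235
[-0.02, 0.0003, 0.0011] [0.1, -0.1, 0.1]
[-0.02, 0.0004, 0.0011] [0.1, -0.1, 0.1]
[-0.02, 0.0004, 0.0011] [0.1, -0.1, 0.1]
[-0.02, 0.0004, 0.0012] [0.1, -0.1, 0.1]
[-0.01, 0.0002, 0.0006] [0.1, -0.1, 0.0]
```

drive_tool([
  {"linear": [-0.018,0,0.002],"dr": [0.1,-0.1,0],"jaw": 1},
  {"linear": [-0.018,0,0.001],"dr": [0.1,-0.1,0],"jaw": 1},
  {"linear": [-0.018,0,0],"dr": [0,-0.1,0],"jaw": 1},
  {"linear": [-0.018,0,0],"dr": [0,0,0],"jaw": 1},
])

```text
clock: 3.45
tcp_pos: [0.5503, -0.2056, 0.0362]
orientation: [2.56, 1.816, 0.018]
contact_force: [0.5, 5.0, -1.5]
grip_width: 0.0002
```

```bash
python3 - <<'E'
from h import *
s,c=np.sin(np.radians(20)),np.cos(np.radians(20))
dock=np.array([.5275,-.2697]); y=np.array([s,c])
a=dock+y*.040
plan([(*a,.032,-20)],step=.015,n=24)
E
```

```text
clock 3.45 p [ 0.5503 -0.2056  0.0362] az -19.3 tilt 0.69 F [ 0.5  5.  -1.5] M [ 1.01 -0.12  0.  ] w 0.0002 q7 0.356
[-0.0148, 0.0001, 0.0021] [0.3, -0.3, 0.4]
[-0.0132, 0.0002, 0.0019] [0.2, -0.2, 0.3]
```

drive_tool([
  {"linear": [-0.012,0,0.002],"dr": [0.2,-0.2,0.3],"jaw": 1},
  {"linear": [-0.008,0,0.001],"dr": [0.2,-0.2,0.3],"jaw": 1},
])

```text
clock: 3.7
tcp_pos: [0.5438, -0.2244, 0.0344]
orientation: [-2.571, -1.801, -0.009]
contact_force: [1.2, 14.6, 10.3]
grip_width: 0.0003
```

drive_tool([
  {"linear": [-0.005,0,0],"dr": [0,0,0],"jaw": 1},
])

```text
clock: 3.82
tcp_pos: [0.5424, -0.2283, 0.0346]
orientation: [-2.57, -1.8, -0.011]
contact_force: [0.4, 6.4, 1.2]
grip_width: 0.0001
```

```bash
python3 - <<'E'
from h import *
f=viewer.grab_frame("top"); cv2.imwrite(f"pics/top2.png",f[:,:,::-1]); crop("top",f,200,140,340,260,5,"d3.png")
f=viewer.grab_frame("side"); crop("side",f,140,130,340,280,4,"d4.png")
s,c=np.sin(np.radians(20)),np.cos(np.radians(20))
dock=np.array([.5275,-.2697]); y=np.array([s,c])
o,p,R=state();print((p[:2]-dock)@y,(p[:2]-dock)@[c,-s],o["contact_force"])
E
```

```text
0.042914183382875 -0.00013375012952739475 [0.68315599 4.41714189 0.71986829]
```

View pics/d3.png

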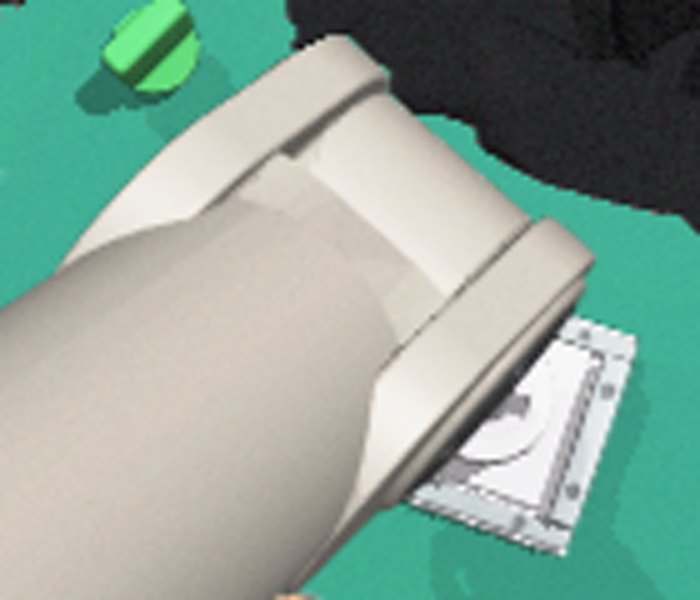

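View pics/d4.png

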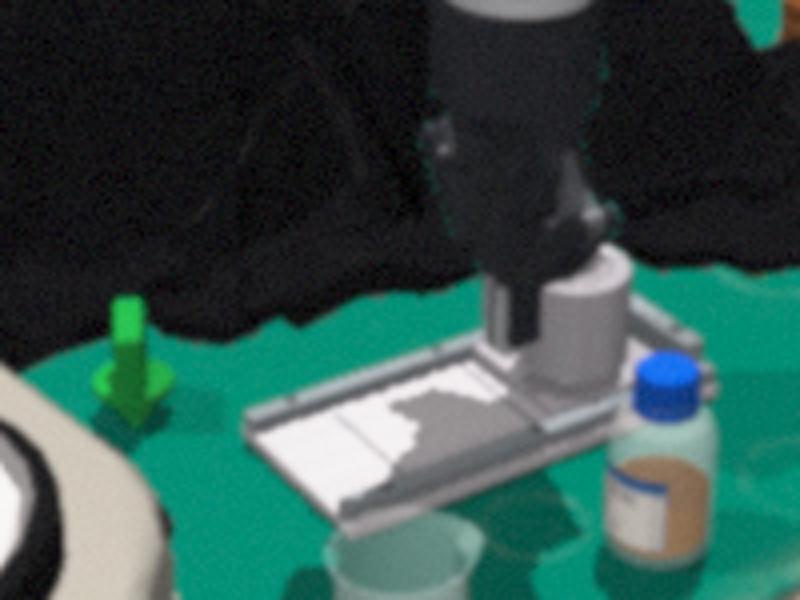

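drive_tool([
  {"linear": [-0.004,0,0],"dr": [0,0,0],"jaw": 1},
])

```text
clock: 4.05
tcp_pos: [0.541, -0.2322, 0.0347]
orientation: [-2.569, -1.8, -0.011]
contact_force: [0.3, 6.1, 0.1]
grip_width: -0.0002
```

drive_tool([
  {"linear": [-0.003,0,0],"dr": [0,0,0],"jaw": 1},
])

```text
clock: 4.18
tcp_pos: [0.5407, -0.2329, 0.0348]
orientation: [-2.566, -1.8, -0.015]
contact_force: [1.6, 12.0, 4.0]
grip_width: -0.0002
```

drive_tool([
  {"linear": [-0.003,0,0],"dr": [0,0,0],"jaw": 1},
])

```text
clock: 4.3
tcp_pos: [0.5407, -0.2329, 0.0349]
orientation: [-2.561, -1.801, -0.019]
contact_force: [2.2, 13.9, 3.6]
grip_width: 0.0001
```

drive_tool([
  {"linear": [0.012,0,-0.002],"dr": [0,0,0],"jaw": 1},
  {"linear": [0.01,0,-0.04],"dr": [0,0,0],"jaw": 1},
  {"linear": [0,0,-0.05],"dr": [0,0,0],"jaw": 0.5},
])

```text
clock: 4.68
tcp_pos: [0.5456, -0.2156, 0.1267]
orientation: [-2.563, -1.797, -0.008]
contact_force: [1.4, -0.1, 0.0]
grip_width: 0.0168
```

```bash
python3 - <<'E'
from h import *
plan([(.46,-.25,.16,-15),(.3922,-.3378,.12,-14)],n=24)
E
```

```text
clock 4.67 p [ 0.5456 -0.2156  0.1267] az -19.9 tilt 0.72 F [ 1.4 -0.1  0. ] M [-0.06 -0.01  0.01] w 0.0168 q7 0.286
[-0.0343, -0.0386, -0.0188] [-0.2, -0.4, -2.8]
[-0.0255, -0.0315, -0.0147] [-0.1, -0.3, -2.2]
[-0.0477, -0.0199, 0.0187] [-0.0, 0.0, -0.5]
[-0.0476, -0.0203, 0.0187] [-0.0, 0.0, -0.5]
[-0.0068, -0.003, 0.0027] [-0.0, 0.0, -0.1]
```

drive_tool([
  {"linear": [-0.034,-0.039,-0.019],"dr": [-0.2,-0.4,-2.8],"jaw": 0.2},
  {"linear": [-0.026,-0.032,-0.015],"dr": [-0.1,-0.3,-2.2],"jaw": 0.2},
  {"linear": [-0.048,-0.02,0.019],"dr": [0,0,-0.5],"jaw": 0.2},
  {"linear": [-0.048,-0.02,0.019],"dr": [0,0,-0.5],"jaw": 0.2},
  {"linear": [-0.006,-0.002,0.002],"dr": [0,0,0],"jaw": 0.2},
])

```text
clock: 5.3
tcp_pos: [0.3921, -0.349, 0.1274]
orientation: [2.459, 1.924, 0.002]
contact_force: [-0.7, -0.6, 0.5]
grip_width: 0.0683
```

```bash
python3 - <<'E'
from h import *
f=viewer.grab_frame("top"); cv2.imwrite(f"pics/top3.png",f[:,:,::-1]); crop("top",f,240,160,360,310,4,"e1.png")
f=viewer.grab_frame("side"); crop("side",f,240,130,440,280,4,"e2.png")
plan([(.3922,-.3378,.12,-14),(.3922,-.3378,.03,-14)],step=.03,n=24)
E
```

```text
clock 5.4 p [ 0.3951 -0.3468  0.1278] az -13.7 tilt 1.13 F [-0.1 -0.2  1.4] M [ 0.1  -0.02  0.03] w 0.0687 q7 0.699
[0.0081, -0.005, 0.0076] [1.0, 0.5, 0.3]
[-0.0, 0.0, 0.03] [-0.0, -0.0, -0.0]
[-0.0, -0.0, 0.03] [-0.0, -0.0, -0.0]
[-0.0, -0.0, 0.03] [-0.0, -0.0, -0.0]
```

View pics/e1.png

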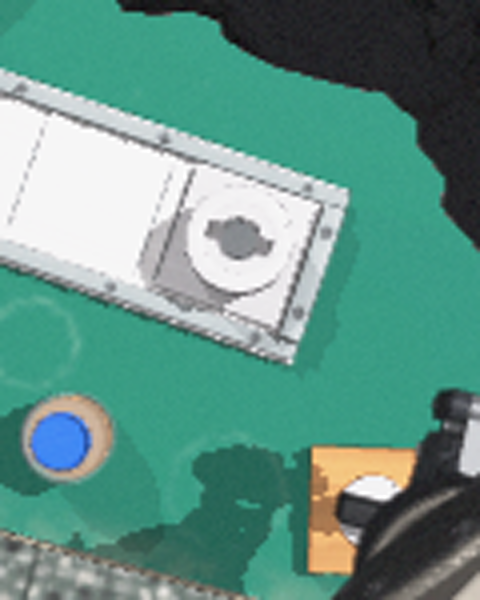

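View pics/e2.png

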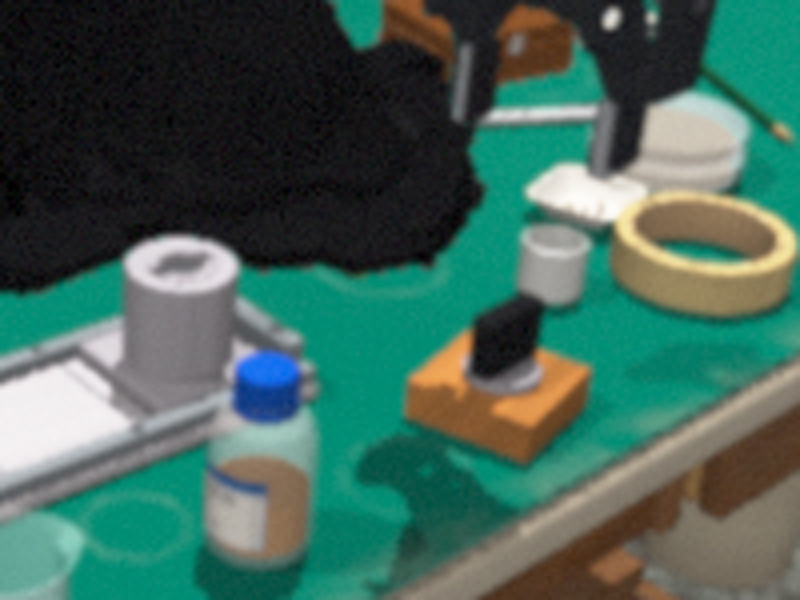

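```bash
python3 - <<'E'
from h import *
f=cv2.imread("pics/top3.png")[:,:,::-1]
crop("top",f,275,195,330,245,12,"e3.png")
E
```

```text
(no output)
```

View pics/e3.png

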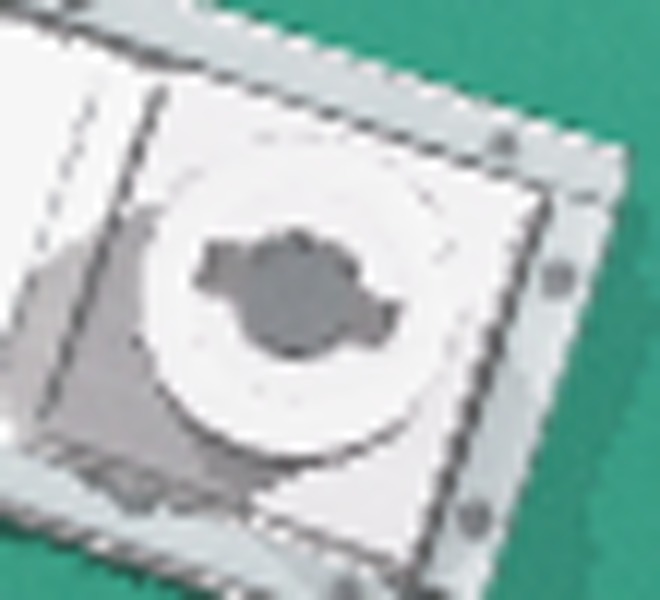

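drive_tool([
  {"linear": [0.008,-0.005,0.007],"dr": [1.0,0.5,0],"jaw": 0.2},
  {"linear": [0,0,0.03],"dr": [0,0,0],"jaw": 0.2},
  {"linear": [0,0,0],"dr": [0,0,0],"jaw": 0.2},
])

```text
clock: 5.78
tcp_pos: [0.3956, -0.3341, 0.09]
orientation: [-2.463, -1.948, -0.0]
contact_force: [0.3, 0.8, 0.7]
grip_width: 0.0684
```

```bash
python3 - <<'E'
from h import *
plan([(.3922,-.3378,.08,-14),(.3922,-.3378,.03,-14)],step=.03,n=24)
E
```

```text
clock 5.78 p [ 0.3956 -0.3341  0.09  ] az -13.3 tilt 0.05 F [0.3 0.8 0.7] M [-0.01  0.04  0.03] w 0.0684 q7 0.73
[-0.0044, -0.0025, 0.01] [-0.0, -0.0, 0.7]
[0.0, -0.0, 0.03] [0.0, 0.0, -0.0]
[0.0, -0.0, 0.02] [0.0, 0.0, 0.0]
```

drive_tool([
  {"linear": [-0.004,-0.0025,0.01],"dr": [0,0,0.7],"jaw": 0.3},
  {"linear": [0,0,0.028],"dr": [0,0,0],"jaw": 0.3},
  {"linear": [0,0,0],"dr": [0,0,0],"jaw": 0.3},
])

```text
clock: 6.15
tcp_pos: [0.3945, -0.3369, 0.0526]
orientation: [2.473, 1.936, 0.002]
contact_force: [-0.5, 0.8, 0.8]
grip_width: 0.0599
```

```bash
python3 - <<'E'
from h import *
plan([(.3922,-.3378,.031,-14)],step=.03,n=24)
f=viewer.grab_frame("top"); crop("top",f,300,230,380,310,7,"f1.png")
f=viewer.grab_frame("side"); crop("side",f,310,150,430,250,6,"f2.png")
E
```

```text
clock 6.15 p [ 0.3945 -0.3369  0.0526] az -13.9 tilt 0.11 F [-0.5  0.8  0.8] M [-0.    0.03  0.02] w 0.0599 q7 0.776
[-0.0015, -0.002, 0.0216] [0.1, -0.0, 0.1]
```

View pics/f2.png

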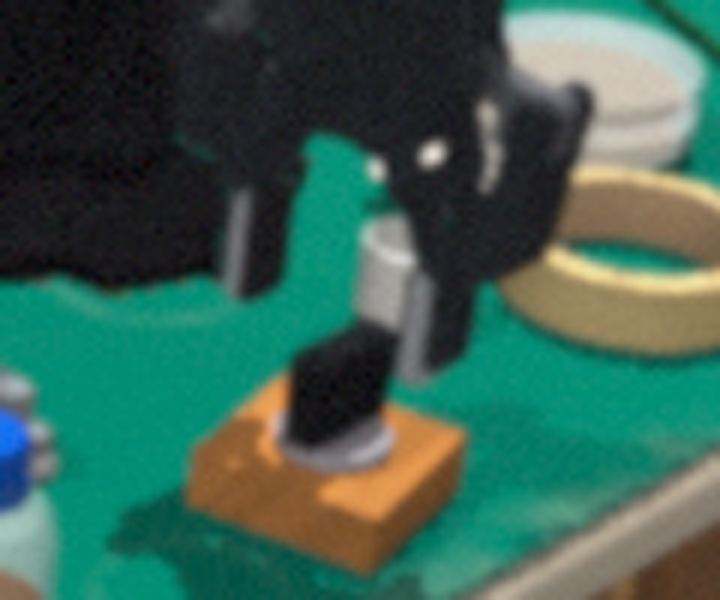

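View pics/f1.png

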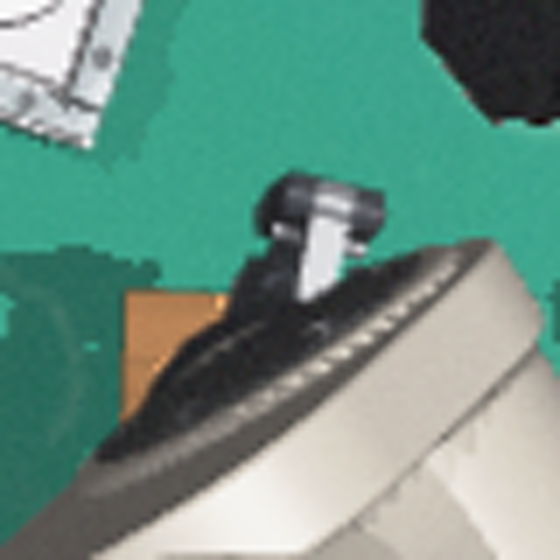

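drive_tool([
  {"linear": [-0.0015,-0.002,0.021],"dr": [0,0,0],"jaw": 0.4},
  {"linear": [0,0,0.001],"dr": [0,0,0],"jaw": 0.5},
  {"linear": [0,0,0],"dr": [0,0,0],"jaw": 0.6},
])

```text
clock: 6.62
tcp_pos: [0.3954, -0.341, 0.0354]
orientation: [2.467, 1.929, 0.007]
contact_force: [-0.0, 0.1, 0.3]
grip_width: 0.0338
```

```bash
python3 - <<'E'
from h import *
plan([(.3922,-.3378,.030,-14)],step=.03,n=24)
f=viewer.grab_frame("side"); crop("side",f,310,150,430,250,6,"f3.png")
E
```

```text
clock 6.62 p [ 0.3954 -0.341   0.0354] az -13.9 tilt 0.63 F [-0.   0.1  0.3] M [-0.05 -0.02  0.04] w 0.0338 q7 0.805
[0.0023, -0.004, 0.0054] [0.6, 0.1, 0.1]
```

View pics/f3.png

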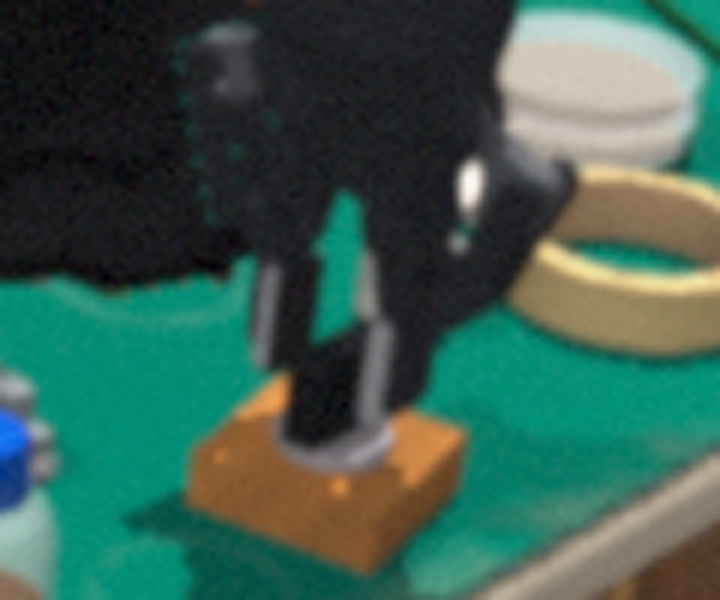

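drive_tool([
  {"linear": [0.003,-0.004,0.003],"dr": [0.6,0,0],"jaw": 0.6},
  {"linear": [0,0,0.0],"dr": [0,0,0],"jaw": 0.6},
])

```text
clock: 6.92
tcp_pos: [0.3927, -0.337, 0.0333]
orientation: [2.472, 1.934, -0.002]
contact_force: [0.5, 0.3, 0.9]
grip_width: 0.0341
```

```bash
python3 - <<'E'
from h import *
plan([(.3922,-.3378,.030,-14)],step=.03,n=24)
E
```

```text
clock 6.92 p [ 0.3927 -0.337   0.0333] az -13.9 tilt 0.17 F [0.5 0.3 0.9] M [-0.01  0.05 -0.02] w 0.0341 q7 0.798
[-0.0009, -0.0003, 0.0033] [0.1, 0.2, 0.1]
```

drive_tool([
  {"linear": [-0.001,0,0.002],"dr": [0,0,0],"jaw": 0.75},
  {"linear": [0,0,0],"dr": [0,0,0],"jaw": 1},
  {"linear": [0,0,0],"dr": [0,0,0],"jaw": 1},
  {"linear": [0,0,0],"dr": [0,0,0],"jaw": 1},
], force=70)

```text
clock: 7.42
tcp_pos: [0.3927, -0.3381, 0.0314]
orientation: [2.472, 1.934, -0.002]
contact_force: [-0.2, -0.0, 0.5]
grip_width: 0.0124
```

```bash
python3 - <<'E'
from h import *
plan([(.3922,-.3378,.030,-14)],step=.03,n=24)
f=viewer.grab_frame("side"); crop("side",f,310,150,430,250,6,"f4.png")
E
```

```text
clock 7.42 p [ 0.3927 -0.3381  0.0314] az -13.9 tilt 0.18 F [-0.2 -0.   0.5] M [ 0.06  0.02 -0.01] w 0.0124 q7 0.802
[0.0001, -0.0006, 0.0014] [0.1, 0.2, 0.1]
```

View pics/f4.png

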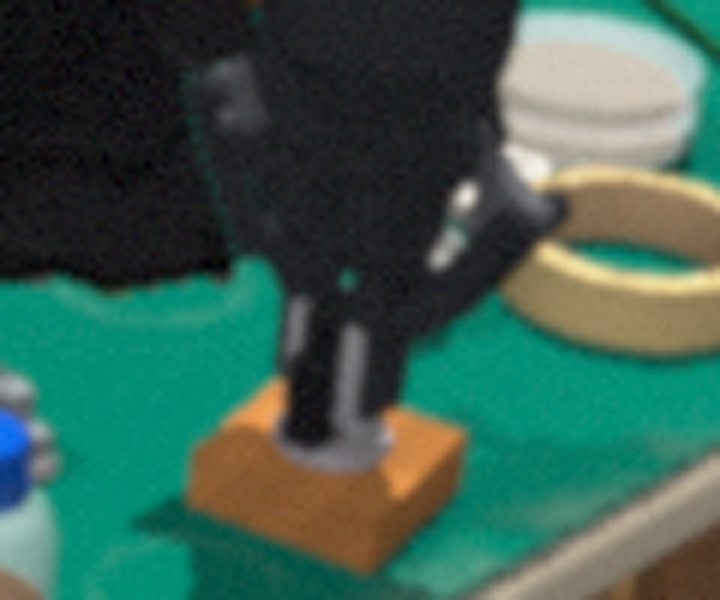

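drive_tool([
  {"linear": [0,0,-0.015],"dr": [0,0,0],"jaw": 1},
  {"linear": [0,0,-0.04],"dr": [0,0,0],"jaw": 1},
  {"linear": [0,0,-0.05],"dr": [0,0,0],"jaw": 1},
])

```text
clock: 7.85
tcp_pos: [0.3902, -0.3364, 0.1374]
orientation: [-2.472, -1.932, 0.008]
contact_force: [0.9, -0.4, -2.0]
grip_width: 0.013
```

```bash
python3 - <<'E'
from h import *
def cp(c,o,s): return ((c[0]+.5)/s-.5+o[0],(c[1]+.5)/s-.5+o[1])
P=lambda c,z: ray("top",cp(c,(275,195),12),z)
print("hole",P((297,293),.065),"body circle",P(((143+452)/2,(130+458)/2),.065))
a,b=P((205,268),.065),P((390,322),.065);d=a-b;print("slot",np.degrees(np.arctan2(-d[0],d[1])),(a+b)/2)
for p,q in(((545,200),(410,580)),((160,90),(40,430)),((20,0),(600,190))):
    d=P(p,.012)-P(q,.012); print("line az",np.degrees(np.arctan2(d[1],d[0])))
plan([(.5295,-.2695,.155,-19)],n=24)
f=viewer.grab_frame("side"); cv2.imwrite("pics/side5.png",f[:,:,::-1]); crop("side",f,310,130,430,250,5,"g1.png")
E
```

```text
hole [ 0.53028853 -0.26981947  0.065     ] body circle [ 0.53012248 -0.26990056  0.065     ]
slot -16.750053620948314 [ 0.52996116 -0.26988558  0.065     ]
line az -20.128869072359954
line az -19.72983868428739
line az 71.2708254324913
clock 7.85 p [ 0.3902 -0.3364  0.1374] az -14.0 tilt 0.38 F [ 0.9 -0.4 -2. ] M [-0.   -0.12 -0.05] w 0.013 q7 0.672
[0.0348, 0.0421, -0.0066] [-0.1, 0.0, 1.8]
[0.0361, 0.041, -0.0064] [-0.1, 0.0, 1.8]
[0.031, 0.033, -0.0052] [-0.1, 0.0, 1.5]
```

View pics/g1.png

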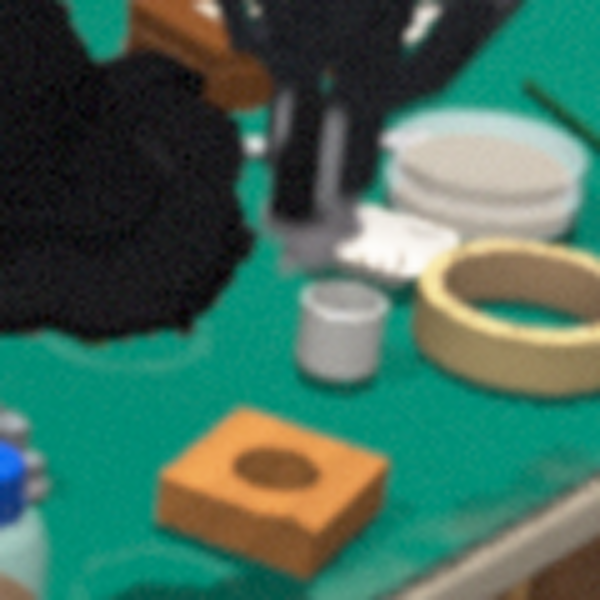

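drive_tool([
  {"linear": [0.036,0.042,-0.004],"dr": [0,0,1.8],"jaw": 1},
  {"linear": [0.036,0.042,0],"dr": [0,0,1.8],"jaw": 1},
  {"linear": [0.03,0.033,0],"dr": [0,0,1.5],"jaw": 1},
  {"linear": [0,0,0],"dr": [0,0,0],"jaw": 1},
])

```text
clock: 8.4
tcp_pos: [0.5379, -0.2726, 0.1536]
orientation: [2.557, 1.807, 0.007]
contact_force: [-0.6, 0.6, -1.0]
grip_width: 0.0129
```

```bash
python3 - <<'E'
from h import *
plan([(.53,-.27,.11,-19)],step=.03,n=24)
E
```

```text
clock 8.4 p [ 0.5379 -0.2726  0.1536] az -19.5 tilt 0.65 F [-0.6  0.6 -1. ] M [ 0.    0.09 -0.  ] w 0.0129 q7 0.371
[-0.0001, -0.006, 0.0294] [0.4, 0.1, -0.4]
[-0.0, -0.0027, 0.0141] [0.2, 0.0, -0.2]
```

drive_tool([
  {"linear": [0,-0.006,0.029],"dr": [0.4,0.1,-0.3],"jaw": 1},
  {"linear": [0,-0.002,0.014],"dr": [0.2,0,0],"jaw": 1},
  {"linear": [0,0,0],"dr": [0,0,0],"jaw": 1},
])

```text
clock: 8.78
tcp_pos: [0.5292, -0.2717, 0.1111]
orientation: [2.56, 1.816, -0.002]
contact_force: [-0.1, 0.6, -1.0]
grip_width: 0.0127
```

```bash
python3 - <<'E'
from h import *
plan([(.53,-.27,.11,-19)],step=.03,n=24)
f=viewer.grab_frame("side"); cv2.imwrite("pics/side6.png",f[:,:,::-1]); crop("side",f,240,150,340,230,7,"g2.png")
f=viewer.grab_frame("top"); crop("top",f,260,170,350,260,6,"g3.png")
# expected key features at current pose if centred
o,p,R=state()
k=p-np.array([0,0,.0244]); print("key origin est",k)
print("side px flange bottom centre in crop",(proj("side",k+[0,0,.013])-[240,150])*7,"mouth",(proj("side",[.530,-.270,.065])-[240,150])*7)
E
```

```text
clock 8.78 p [ 0.5292 -0.2717  0.1111] az -19.3 tilt 0.14 F [-0.1  0.6 -1. ] M [-0.01 -0.05  0.06] w 0.0127 q7 0.412
[0.0019, 0.0002, 0.0011] [0.1, 0.1, -0.3]
key origin est [ 0.53007885 -0.27203408  0.08777232]
side px flange bottom centre in crop [319.84538032 194.86809696] mouth [311.72691652 317.02651263]
```

View pics/g2.png

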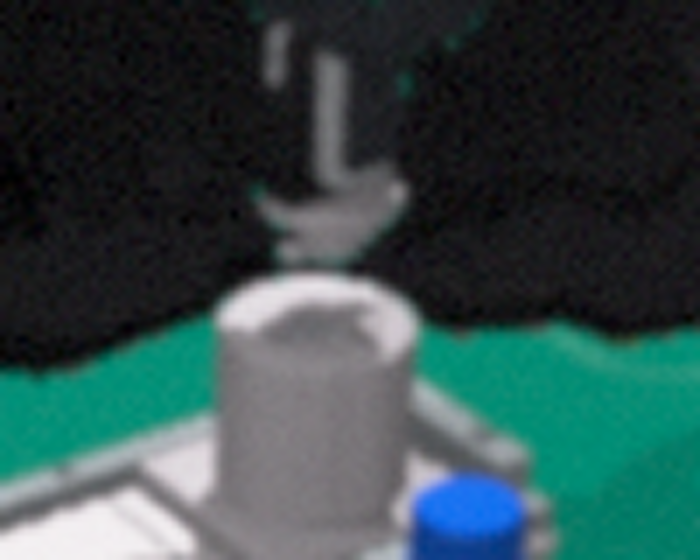

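View pics/g3.png

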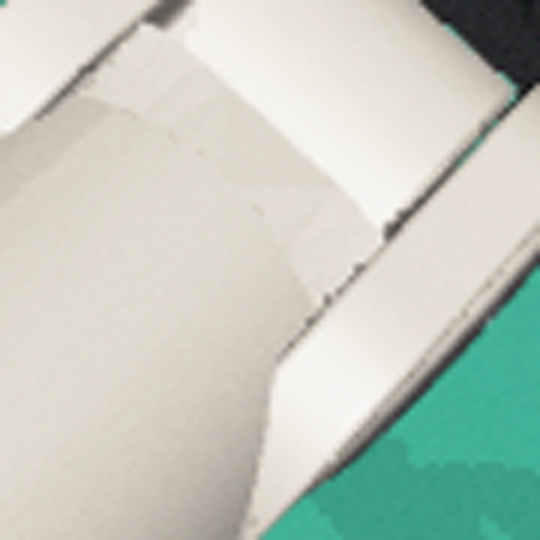

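```bash
python3 - <<'E'
from h import *
f=cv2.imread("pics/side6.png")[:,:,::-1]
g=np.clip(f.astype(float)*1.6+10,0,255).astype(np.uint8)
crop("side",g,265,165,305,205,15,"g4.png")
o,p,R=state(); Y=-R[:,0]; 
for dy in (0,-.002,-.004):
    k=p-np.array([0,0,.0244])+Y*dy*(1)
    print(dy,Y.round(2))
    Yk=np.array([np.sin(np.radians(19.3)),np.cos(np.radians(19.3)),0]); k=p-np.array([0,0,.0244])+Yk*dy
    c=lambda X:((proj("side",X)-[265,165]+.5)*15-.5).round(0)
    t=np.linspace(0,2*np.pi,200); e=np.array([c(k+[.019*np.cos(a),.019*np.sin(a),.013]) for a in t]); print("flange x",e[:,0].min(),e[:,0].max(),"ymax",e[:,1].max(),"lug ends",c(k+Yk*.0145),c(k-Yk*.0145))
E
```

```text
0 [-0.33 -0.94  0.  ]
flange x 163.0 472.0 ymax 270.0 lug ends [221. 324.] [406. 264.]
-0.002 [-0.33 -0.94  0.  ]
flange x 176.0 484.0 ymax 265.0 lug ends [234. 320.] [418. 260.]
-0.004 [-0.33 -0.94  0.  ]
flange x 189.0 497.0 ymax 261.0 lug ends [247. 315.] [431. 256.]
```

View pics/g4.png

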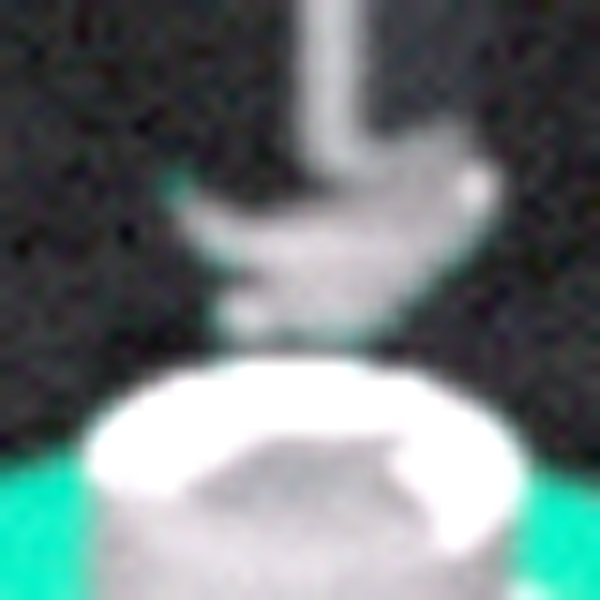

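```bash
python3 - <<'E'
from h import *
plan([(.5307,-.268,.096,-19)],step=.03,n=24)
E
```

```text
clock 8.88 p [ 0.5301 -0.272   0.1122] az -19.3 tilt 0.23 F [ 0.  -0.5 -1.6] M [ 0.01 -0.01  0.01] w 0.0127 q7 0.412
[0.004, -0.0008, 0.0162] [0.2, 0.1, -0.3]
```

drive_tool([
  {"linear": [0.004,-0.001,0.008],"dr": [0.2,0.1,-0.3],"jaw": 1},
  {"linear": [0,0,0.008],"dr": [0,0,0],"jaw": 1},
  {"linear": [0,0,0],"dr": [0,0,0],"jaw": 1},
])

```text
clock: 9.25
tcp_pos: [0.5312, -0.2684, 0.0966]
orientation: [2.556, 1.823, 0.002]
contact_force: [0.4, 0.5, -1.9]
grip_width: 0.0129
```

```bash
python3 - <<'E'
from h import *
plan([(.5307,-.268,.089,-19)],step=.03,n=24)
f=viewer.grab_frame("side");g=np.clip(f.astype(float)*1.6+10,0,255).astype(np.uint8)
crop("side",g,265,165,305,205,15,"g5.png")
E
```

```text
clock 9.25 p [ 0.5312 -0.2684  0.0966] az -19.0 tilt 0.13 F [ 0.4  0.5 -1.9] M [0.01 0.03 0.03] w 0.0129 q7 0.424
[0.0002, -0.0006, 0.0076] [0.1, 0.0, -0.0]
```

View pics/g5.png

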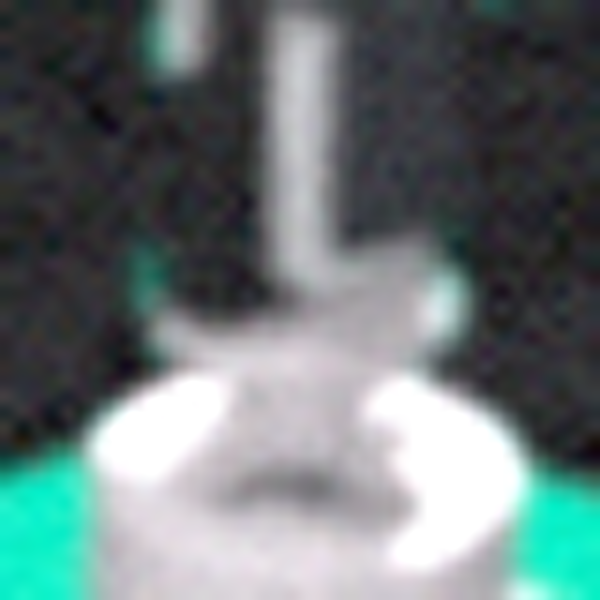

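drive_tool([
  {"linear": [0,-0.0005,0.005],"dr": [0,0,0],"jaw": 1},
  {"linear": [0,0,0.004],"dr": [0,0,0],"jaw": 1},
])

```text
clock: 9.55
tcp_pos: [0.5313, -0.2686, 0.0878]
orientation: [2.555, 1.823, 0.003]
contact_force: [-0.3, -0.2, -0.6]
grip_width: 0.0124
```

drive_tool([
  {"linear": [0,0,0.003],"dr": [0,0,0],"jaw": 1},
])

```text
clock: 9.68
tcp_pos: [0.5313, -0.2685, 0.0845]
orientation: [2.555, 1.823, 0.003]
contact_force: [0.3, -0.5, -0.2]
grip_width: 0.0125
```

```bash
python3 - <<'E'
from h import *
plan([(.5307,-.268,.078,-19)],step=.03,n=24)
f=viewer.grab_frame("side");g=np.clip(f.astype(float)*1.6+10,0,255).astype(np.uint8)
crop("side",g,265,165,305,205,15,"g6.png")
E
```

```text
clock 9.68 p [ 0.5313 -0.2685  0.0845] az -19.0 tilt 0.2 F [ 0.3 -0.5 -0.2] M [0.02 0.01 0.  ] w 0.0125 q7 0.435
[0.0003, -0.0007, 0.0065] [0.2, 0.0, -0.0]
```

View pics/g6.png

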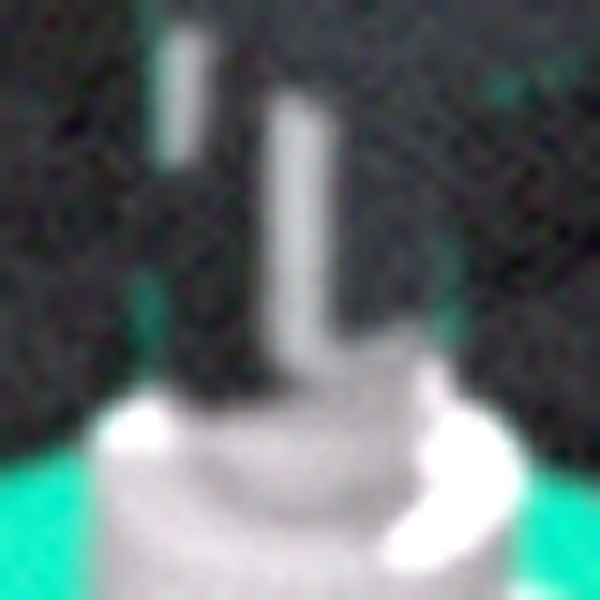

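drive_tool([
  {"linear": [0,-0.0005,0.003],"dr": [0,0,0],"jaw": 1},
])

```text
clock: 9.85
tcp_pos: [0.5313, -0.2686, 0.0817]
orientation: [2.555, 1.822, 0.004]
contact_force: [0.3, 0.9, 4.3]
grip_width: 0.0129
```

drive_tool([
  {"linear": [0,0,0.003],"dr": [0,0,0],"jaw": 1},
])

```text
clock: 9.98
tcp_pos: [0.5313, -0.2686, 0.0789]
orientation: [2.555, 1.822, 0.004]
contact_force: [-2.6, 1.1, 6.5]
grip_width: 0.0124
```

drive_tool([
  {"linear": [0,0,0.003],"dr": [0,0,0],"jaw": 1},
])

```text
clock: 10.1
tcp_pos: [0.5314, -0.2686, 0.0764]
orientation: [2.555, 1.822, 0.005]
contact_force: [-7.0, 5.2, 32.7]
grip_width: 0.0125
```

drive_tool([
  {"linear": [0,-0.0003,0],"dr": [0,0,8],"jaw": 1},
  {"linear": [0,-0.0003,0.0003],"dr": [0,0,8],"jaw": 1},
])

```text
clock: 10.35
tcp_pos: [0.5318, -0.2693, 0.0775]
orientation: [2.788, 1.437, 0.01]
contact_force: [-1.0, 0.2, 5.1]
grip_width: 0.0125
```

```bash
python3 - <<'E'
from h import *
plan([(.53,-.27,.0764,-35)],step=.03,n=1)
E
```

```text
clock 10.35 p [ 0.5318 -0.2693  0.0775] az -35.5 tilt 0.44 F [-1.   0.2  5.1] M [0.23 0.46 0.08] w 0.0125 q7 0.216
[-0.0016, -0.0011, 0.0011] [0.4, -0.2, -0.5]
```

drive_tool([
  {"linear": [0,-0.0003,0.0008],"dr": [0,0,8],"jaw": 1},
  {"linear": [0,-0.0003,0.0005],"dr": [0,0,8],"jaw": 1},
  {"linear": [0,-0.0003,0.0005],"dr": [0,0,8],"jaw": 1},
])

```text
clock: 10.72
tcp_pos: [0.5319, -0.2699, 0.0773]
orientation: [3.032, 0.805, 0.015]
contact_force: [-1.7, 0.8, 5.4]
grip_width: 0.0128
```

```bash
python3 - <<'E'
from h import *
plan([(.53,-.27,.0764,-60)],step=.03,n=1)
E
```

```text
clock 10.72 p [ 0.5319 -0.2699  0.0773] az -60.3 tilt 0.6 F [-1.7  0.8  5.4] M [0.15 0.46 0.07] w 0.0128 q7 -0.127
[-0.0018, -0.0008, 0.0009] [0.4, -0.4, -0.3]
```

drive_tool([
  {"linear": [0,-0.0003,0.0008],"dr": [0.2,-0.2,8],"jaw": 1},
  {"linear": [0,-0.0003,0.0005],"dr": [0,0,8],"jaw": 1},
  {"linear": [0,-0.0003,0.0005],"dr": [0,0,8],"jaw": 1},
  {"linear": [0,-0.0003,0.0005],"dr": [0,0,8],"jaw": 1},
], force=90)

```text
clock: 11.22
tcp_pos: [0.5321, -0.2699, 0.0771]
orientation: [3.139, -0.09, 0.012]
contact_force: [-1.0, -0.0, 7.0]
grip_width: 0.0127
```

```bash
python3 - <<'E'
from h import *
plan([(.53,-.27,.0764,-111)],step=.03,n=1)
f=viewer.grab_frame("side");g=np.clip(f.astype(float)*1.6+10,0,255).astype(np.uint8)
crop("side",g,255,155,315,205,12,"h1.png")
E
```

```text
clock 11.22 p [ 0.5321 -0.2699  0.0771] az -93.3 tilt 0.44 F [-1. -0.  7.] M [0.05 0.57 0.13] w 0.0127 q7 -0.591
[-0.0012, 0.0001, 0.0004] [-0.0, -0.2, 10.0]
```

View pics/h1.png

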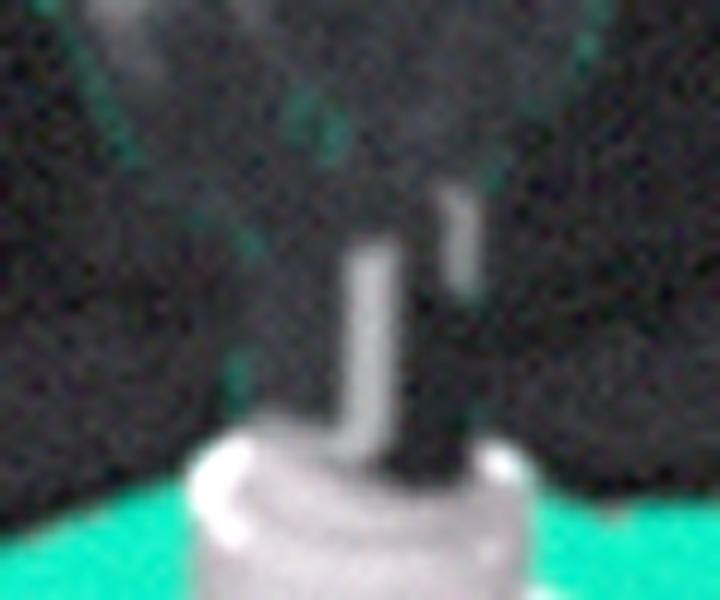

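drive_tool([
  {"linear": [0,-0.0003,0.0008],"dr": [0,-0.2,8],"jaw": 1},
  {"linear": [0,-0.0002,0.0005],"dr": [0,0,5],"jaw": 1},
])

```text
clock: 11.52
tcp_pos: [0.5322, -0.2702, 0.0766]
orientation: [3.106, -0.465, 0.007]
contact_force: [-1.4, 1.0, 6.6]
grip_width: 0.0126
```

```bash
python3 - <<'E'
from h import *
plan([(.53,-.27,.0764,-111)],step=.03,n=1)
E
```

```text
clock 11.53 p [ 0.5322 -0.2702  0.0766] az -107.0 tilt 0.27 F [-1.4  1.   6.6] M [0.23 0.58 0.13] w 0.0126 q7 -0.787
[-0.0021, 0.0004, 0.0002] [0.0, -0.3, 4.0]
```

drive_tool([
  {"linear": [0,-0.0002,0.0005],"dr": [0,0,4],"jaw": 1},
])

```text
clock: 11.65
tcp_pos: [0.5322, -0.2703, 0.0766]
orientation: [3.087, -0.576, 0.007]
contact_force: [-3.1, 0.5, 7.4]
grip_width: 0.0125
```

```bash
python3 - <<'E'
from h import *
plan([(.53,-.27,.0764,-111)],step=.03,n=1)
E
```

```text
clock 11.65 p [ 0.5322 -0.2703  0.0766] az -111.1 tilt 0.28 F [-3.1  0.5  7.4] M [0.31 0.56 0.18] w 0.0125 q7 -0.846
[-0.0022, 0.0005, 0.0002] [0.0, -0.3, -0.1]
```

drive_tool([
  {"linear": [0,-0.0001,0.0005],"dr": [0,0,4],"jaw": 1},
])

```text
clock: 11.78
tcp_pos: [0.5322, -0.2703, 0.0766]
orientation: [3.065, -0.686, 0.007]
contact_force: [-1.5, 1.8, 7.5]
grip_width: 0.0123
```

```bash
python3 - <<'E'
from h import *
plan([(.53,-.27,.0764,-115)],step=.03,n=1)
E
```

```text
clock 11.78 p [ 0.5322 -0.2703  0.0766] az -115.2 tilt 0.28 F [-1.5  1.8  7.5] M [0.65 0.51 0.37] w 0.0123 q7 -0.905
[-0.0021, 0.0007, 0.0002] [-0.0, -0.3, -0.2]
```

drive_tool([
  {"linear": [0,-0.0001,0.0005],"dr": [0,0,4],"jaw": 1},
])

```text
clock: 11.9
tcp_pos: [0.5329, -0.2695, 0.0767]
orientation: [-3.039, 0.794, -0.008]
contact_force: [-0.1, 3.7, 7.9]
grip_width: 0.0124
```

```bash
python3 - <<'E'
from h import *
plan([(.53,-.27,.0764,-115)],step=.03,n=1)
E
```

```text
clock 11.9 p [ 0.5329 -0.2695  0.0767] az -119.3 tilt 0.3 F [-0.1  3.7  7.9] M [1.08 0.26 0.2 ] w 0.0124 q7 -0.964
[-0.0023, 0.0018, 0.0002] [-0.1, -0.3, -4.3]
```

```bash
python3 - <<'E'
from h import *
f=viewer.grab_frame("side");g=np.clip(f.astype(float)*1.6+10,0,255).astype(np.uint8)
crop("side",g,255,155,315,205,12,"h2.png")
f=viewer.grab_frame("top");crop("top",f,260,170,350,260,6,"h3.png")
plan([(.53,-.27,.0764,-115)],step=.03,n=1)
E
```

```text
clock 12.0 p [ 0.5329 -0.2694  0.0766] az -119.3 tilt 0.29 F [-1.5  4.4  8.8] M [1.05 0.36 0.1 ] w 0.0125 q7 -0.963
[-0.0022, 0.0019, 0.0002] [-0.1, -0.3, -4.3]
```

View pics/h2.png

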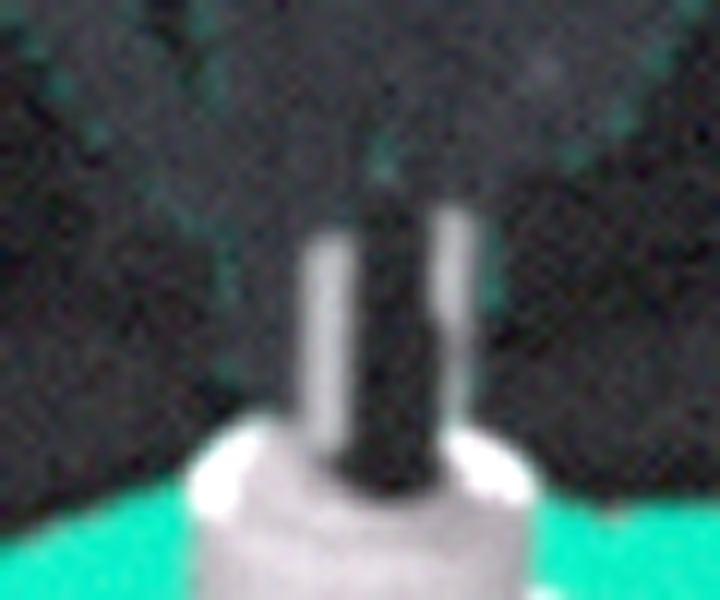

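View pics/h3.png

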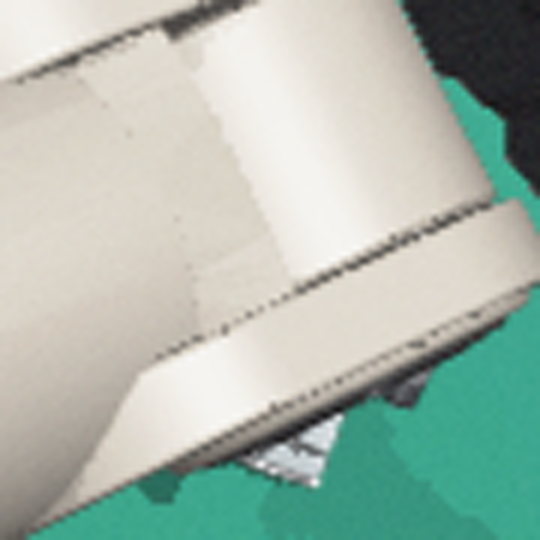

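drive_tool([
  {"linear": [0.0003,0.002,0.0006],"dr": [0,0,-2],"jaw": 1},
], force=110)

```text
clock: 12.12
tcp_pos: [0.5329, -0.2696, 0.0766]
orientation: [-3.05, 0.736, -0.007]
contact_force: [-2.5, 8.1, 13.9]
grip_width: 0.0119
```

```bash
python3 - <<'E'
from h import *
plan([(.53,-.27,.0764,-115)],step=.03,n=1)
E
```

```text
clock 12.12 p [ 0.5329 -0.2696  0.0766] az -117.1 tilt 0.35 F [-2.5  8.1 13.9] M [ 2.06  0.61 -0.  ] w 0.0119 q7 -0.93
[-0.0024, 0.0017, 0.0002] [-0.3, -0.2, -2.1]
```

drive_tool([
  {"linear": [0.0003,0.0025,0.0006],"dr": [0,0,2],"jaw": 1},
])

```text
clock: 12.25
tcp_pos: [0.533, -0.2696, 0.0766]
orientation: [-3.033, 0.785, -0.006]
contact_force: [-1.9, 9.4, 14.5]
grip_width: 0.0121
```

```bash
python3 - <<'E'
from h import *
plan([(.53,-.27,.0764,-115)],step=.03,n=1)
f=viewer.grab_frame("side");cv2.imwrite("pics/side9.png",f[:,:,::-1]);g=np.clip(f.astype(float)*1.3+10,0,255).astype(np.uint8)
crop("side",g,190,160,340,270,5,"h4.png")
plan([(.53,-.27,.0764,-115)],step=.03,n=1)
E
```

```text
clock 12.25 p [ 0.533  -0.2696  0.0766] az -119.0 tilt 0.58 F [-1.9  9.4 14.5] M [1.98 0.53 0.28] w 0.0121 q7 -0.955
[-0.0024, 0.0018, 0.0002] [-0.6, -0.1, -4.0]
clock 12.3 p [ 0.533  -0.2696  0.0767] az -119.1 tilt 0.59 F [-2.   8.8 13.6] M [2.02 0.48 0.26] w 0.0122 q7 -0.957
[-0.0024, 0.0018, 0.0002] [-0.6, -0.1, -4.1]
```

View pics/h4.png

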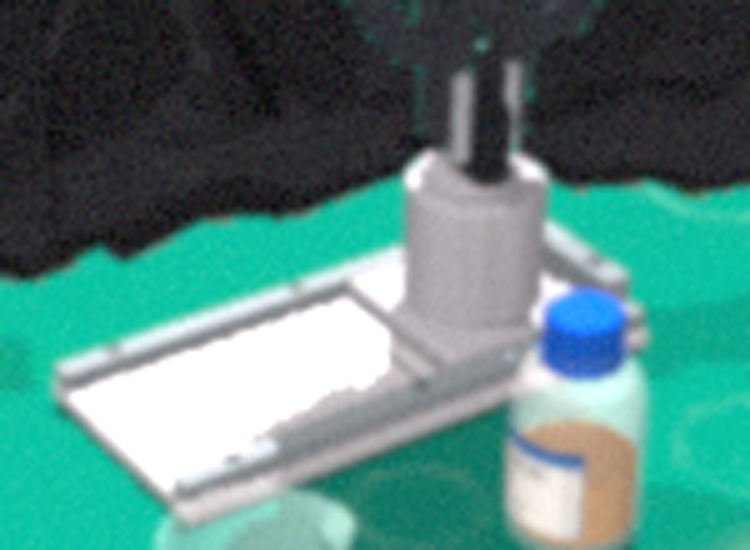

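```bash
python3 - <<'E'
from h import *
a=cv2.imread("pics/side6.png");b=cv2.imread("pics/side9.png")
r=[cv2.resize(i[205:245,250:305],None,fx=7,fy=10,interpolation=cv2.INTER_CUBIC) for i in(a,b)]
cv2.imwrite("pics/cmp.png",np.hstack(r))
E
```

```text
(no output)
```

View pics/cmp.png

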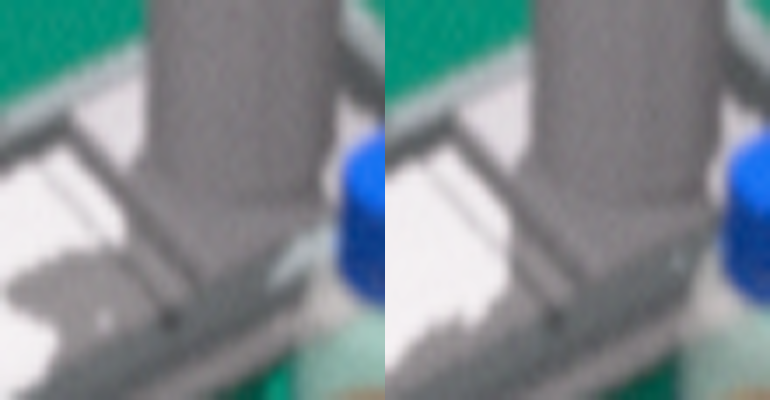

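```bash
python3 - <<'E'
from bench import job
print(job.hand_in())
E
```

```text
the job is handed in; nothing more can be done
None
```

I pushed the pot along the track with closed fingers until it stopped moving against the stop, where the contact force had reached about 14 N. I then lifted the black key from its stand, lowered its lugs into the slots, pressed it down until the flange met the pot, and twisted it clockwise. The job was handed in at about 12.3 s, still gripping the key and holding it down and twisted.

What the last checks showed:
- **Twist:** the gripper had turned about 100° from where it entered the slots. The twisting moment held steady at about 0.27 N m, above the vent spring's 0.14, so I take the key to be at its stop. The vent angle itself can't be measured directly.
- **Push and grip:** the downward force was about 14 N, and the flange appeared to be down on the pot's top. The grip width was unchanged, so the key had not turned in the jaws.
- **Pot:** I was still pressing it towards the stop with about 9 N, and its foot edge looked the same in the pictures as before the twist.
- **Bystanders:** the bottle stands where it was. I did not recheck the beaker and the cap separately; the arm was not sent near either.

Two checks were less clean:
- **Extra turn:** 100° is about 8° more than the nominal quarter turn. I put that down to the pot turning slightly in its rail play and to error in my estimate of the slot angle.
- **Moment drop:** near the stop the twisting moment peaked at 0.37 N m, then fell to 0.1–0.2 as the tool shifted about 1 mm. I re-seated it with a sideways push towards the stop, a harder grip and a small further turn before handing in.

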